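# Let down the jack under the pulley

### The arm

A 6-joint arm with a two-finger parallel gripper is mounted at the origin on the work surface. World frame = base frame: x ahead of the robot, y to its left, z up, the work surface at z = 0. Lengths are in m, angles in rad, forces in N, time in s.
With the tool pointing down it reaches from about 0.35 to 1 m from the base axis. Payload 7.1 kg.
Tool frame: the origin (TCP) lies midway between the tips of the shut fingers; the grasp point (between the pads) lies 19 mm behind it; z points along the fingers, y is the direction in which the jaws open and shut (so a half turn about z gives the same grasp; the last joint's range is limited). The gripper opens to 85 mm and grips with 20 to 120 N. Pads are 22 mm wide; open, the fingers measure 114 mm over their backs; the gripper's body (76 mm by 85 mm) begins 54 mm behind the grasp point. The pads swing forward as they close: fully open they stand 13 mm farther back than shut.
Start: joints at [1.118, 0.423, 1.63, -0, 1.089, -0.019], TCP at [0.263, 0.567, 0.231] pointing down, gripper open.
Joint ranges: [-3, 3], [-0.9, 2.11], [0.09, 2.58], [-1.31, 4.45], [0.11, 2.69], [-2.54, 2.54]. Speed limits (rad/s): [2.39, 2.39, 3.01, 3.14, 3.14, 3.14].

### API

Orientations are given as a rotation vector (axis times angle).
In Python, from bench import r, eyes gives the robot as it stands. The module is installed in compiled form; this text tells all that it offers.
- The arm moves only by the tool jog_arm, never from a script. Its argument "steps" is a list of rows, each a list of 3 entries, a list of its own where there are three numbers: the shift along the tool's x, y, z in m, then the turn, a rotation vector about the tool's x, y, z in degrees, then the closure, from 0 (fully open) to 1 (shut). A call has 1 to 10 rows; each row is the pose to reach, as a shift and turn from the pose commanded when the call began, along the tool's axes at that moment; what a row does not reach only later rows make up. A row lasts 1/12 s, in which the tool goes at most 41.7 mm and 7.16 degrees, less where a joint would pass 70% of its speed; a pose out of reach is approached as far as the arm can. A call with a gripper value outside its range is refused whole. The fingers move at their own pace and stop on an object; "force" is the grip in N (left out, the last holds). Time passes only in rows, so rows that repeat a pose let the fingers close. It gives the time, the measured TCP pose, the force and the opening at its end, in the units of the state.
- r.observe(): the state, without advancing time (a new reading comes with each control period).
- eyes.read_camera(name): name is "side" or "top"; returns a dict with "image" (480x640x3 uint8, red, green, blue), "fov_y" (degrees; the focal length in pixels is half the picture's height over the tangent of half this angle, whatever the lens; pixels are square), "cx", "cy" (the principal point, pixels), "origin" and "rotation" of the camera in the world. Camera axes: x right, y down, z forward; pixel columns grow to the right and rows downward; lengths in m; the calibration is good to about 2 mm. A picture is of the moment at which its call begins. There is no depth.
- r.finish_job(): hands the job in, once; it reports no verdict.
The state is a dict: "time_s": time; "joint_positions": joint angles; "joint_velocities": joint speeds; "effort": joint torques, N m; "eef_pos": TCP position; "tcp_rot": TCP orientation; "contact_force": force on the tool from outside, world axes, zero at the start; "wrist_torque": the same for the moment, N m; "width": opening from 0.0 (shut) to 1.0 (fully open).
Only numpy, scipy, OpenCV 4.12 (cv2) and the standard library are available. Lean on these libraries where they do the work, as an engineer would, in place of code of your own. Each camera call takes 0.05 s, during which the arm holds its last target.

### The job

Two raised hydraulic bench jacks stand on the bench, one with a grooved belt pulley on its ram and one with a bearing block. Let the pulley down: crack its jack's T-shaped release valve open anticlockwise (seen from above) by about an eighth of a turn, always less than a quarter turn, and let the ram sink slowly by itself, all the way, with the pulley staying flat on it. Do not push or lift the pulley yourself, and leave the jack with the bearing block up.

Things in the scene. Friction and masses are not known exactly. Their poses are not given: they have to be found in the camera images.
- jack1_grip (a point): Centre of the steel T-bar handle of the release valve of the pulley's jack, on the valve's upright axis, 113 mm above the bench, 28 mm above the flat blue pump block. Bar 60 mm along this x axis, 12 mm along y, 20 mm high, on a 16 mm stem; turns with the valve. Valve shut: bar square to the jack (260 x 110 mm, fixed), ram axis 150 mm off along -y; the low round cap between is no valve.
- jack1_valve (a joint): Angle of that valve in rad: 0 shut, starts at 0 to 0.1, grows anticlockwise seen from above. Needs about 0.15 N m, stays where left. Past about 0.4 the ram lets go and sinks by itself at 13 to 25 mm/s whatever the opening; aim at 0.8; 1.5 or more is too far. No need to shut it again.
- pulley: Loose aluminium belt pulley on the saddle (68 mm wide) of the raised ram of jack 1: round, 100 mm across, 40 mm high with a groove round the rim and a low hub on top (46 mm in all), 0.6 kg, lying flat. Origin at the centre of its underside, z up: 187 mm above the bench at the start, 127 mm with the ram fully down.
- block: Loose aluminium bearing block on the raised ram of the other, identical jack; to be left there. Foot 60 x 104 mm, 14 mm thick, with a round bored housing, 64 mm high in all. Origin at the centre of its underside, 187 mm above the bench, z up.
Mind the look-alikes: they are no part of the job. What is shaped like the pulley but blue is not meant.

How it is judged:
On the way:
1. the release valve under the pulley is cracked open (value of joint jack1_valve above 0.3 rad), for 0.1 s.
At the end, for the whole second after the job is handed in: The pulley is all the way down on the ram (underside within 7 mm of 127 mm above the bench), flat within 10 degrees, not shifted sideways by more than about 20 mm, and at rest; the bearing block is still up on its jack within 15 mm and 10 degrees (height (world z) of pulley between 0.117 and 0.134 m and angle between each of pulley, block's own z axis and vertical below 0.17 rad and distance of pulley from where it was at the start of the episode below 0.065 m and linear speed of pulley below 0.01 m/s and distance of block from where it was at the start of the episode below 0.015 m); the robot touches nothing.
It fails at once if the release valve is opened too far (more than 1.5 rad, about a quarter turn) (value of joint jack1_valve above 1.5 rad).
It fails at once if the pulley drops or is moved faster than 60 mm/s (linear speed of pulley above 0.06 m/s).
It fails at once if the robot pushes or lifts the pulley (more than 3 N) (contact force between any of the fingers, the arm and pulley above 3 N).
It fails at once if the bearing block is lowered or disturbed by more than 15 mm (distance of block from where it was at the start of the episode above 0.015 m).
It also fails if it takes over 37 s, if anything falls off the work surface, if the arm or the gripper's body presses on something with over 40 N, if the wrist force passes 120 N, or if a joint passes its speed limit or range.

## Working session

There is one attempt and no reset: what is moved stays moved. The work goes in short steps, Python scripts to look and compute and a tool call to move; the robot and the scene stay as the last step left them, time stands still between calls to the robot, and variables do not carry over. Pictures are saved under pics/ and viewed, and the job is handed in when it is done.

Besides the shell and the picture viewer there is one more tool, called after ">>>" as a command line: name --argument value ..., lists and objects as JSON in quotes. jog_arm: Moves the arm, as the interface text tells. Its arguments: {"type":"object","properties":{"steps":{"type":"array","items":{"type":"array"}},"force":{"type":"number"}},"required":["steps"]}

```bash
mkdir -p pics; python3 - <<'E'
from bench import r, eyes
import cv2,pickle,numpy as np
d={}
for n in("top","side"):
    c=eyes.read_camera(n); d[n]=c
    cv2.imwrite(f"pics/{n}0.png",c["image"][:,:,::-1])
    print(n,{k:np.round(v,4).tolist() for k,v in c.items() if k!="image"})
pickle.dump(d,open("c0.pkl","wb"))
o=r.observe();print({k:np.round(v,3).tolist() for k,v in o.items()})
E
```

```text
top {'fov_y': 53.9058, 'cx': 322.3374, 'cy': 235.786, 'origin': [0.3692, 0.0123, 0.9434], 'rotation': [-2.1607, 2.1196, -0.1652]}
side {'fov_y': 57.2842, 'cx': 310.5217, 'cy': 235.946, 'origin': [0.1382, -0.4732, 0.6486], 'rotation': [-2.2191, 0.6573, -0.3222]}
{'time_s': 0.1, 'joint_positions': [1.118, 0.424, 1.631, 0.0, 1.089, -0.019], 'joint_velocities': [-0.001, -0.001, -0.003, -0.001, -0.0, -0.0], 'effort': [0.0, -55.842, -28.244, -0.0, 0.003, 0.0], 'eef_pos': [0.262, 0.567, 0.231], 'tcp_rot': [-0.676, -3.068, 0.002], 'contact_force': [-0.187, -0.484, 0.009], 'wrist_torque': [-0.044, 0.023, -0.022], 'width': 0.999}
```

View pics/top0.png

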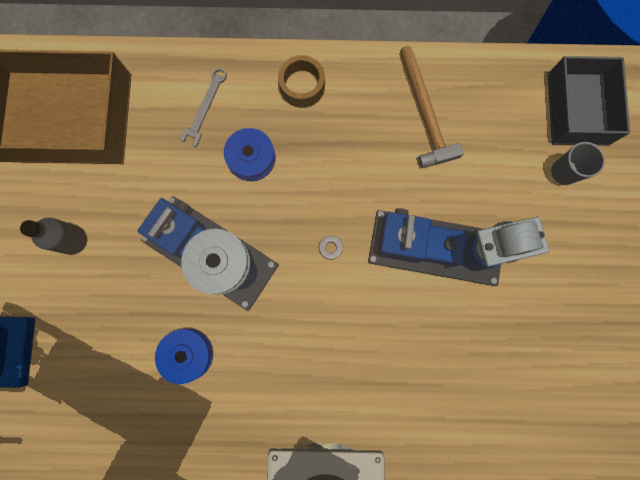

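View pics/side0.png

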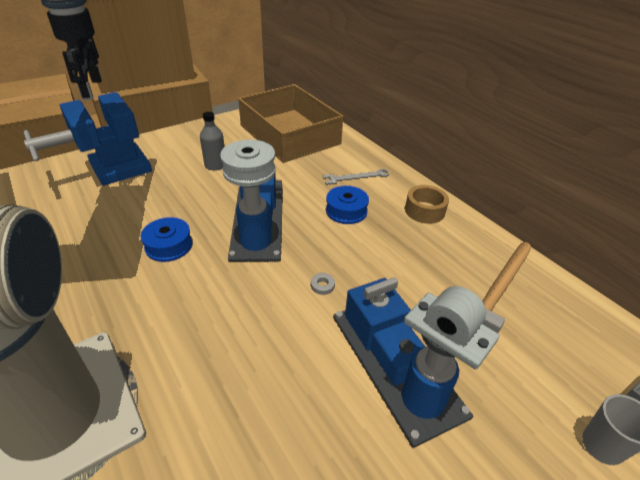

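The top view shows the pulley at about (215,261) and its jack's T-bar at about (161,222). The block's jack is on the right. In the side view the pulley hides the T-bar, so I'll zoom in on the top view and measure at the known heights.

```bash
cat > h.py <<'E'
import numpy as np,cv2
from scipy.spatial.transform import Rotation as R
def K(c):
    f=240/np.tan(np.radians(c["fov_y"])/2); return f
def rot(c):
    q=np.array(c["rotation"]); return q if q.shape==(3,3) else R.from_rotvec(q).as_matrix()
def unproj(c,u,v,z):
    d=rot(c)@np.array([(u-c["cx"])/K(c),(v-c["cy"])/K(c),1]); o=np.array(c["origin"])
    return o+d*(z-o[2])/d[2]
def proj(c,p):
    q=rot(c).T@(np.array(p)-np.array(c["origin"])); return np.array([c["cx"]+K(c)*q[0]/q[2],c["cy"]+K(c)*q[1]/q[2]])
E
python3 - <<'E'
import pickle,cv2
from h import *
c=pickle.load(open("c0.pkl","rb"))["top"]
im=c["image"][180:320,120:290,::-1]
cv2.imwrite("pics/z0.png",cv2.resize(im,None,fx=4.2,fy=4.2,interpolation=cv2.INTER_CUBIC))
for u,v,z in[(143,238,.012),(172,200,.012),(277,265,.012),(248,306,.012),(161,222,.123),(214,261,.227)]:print(u,v,unproj(c,u,v,z).round(4))
E
```

```text
143 238 [0.5035 0.3723 0.012 ]
172 200 [0.5822 0.3198 0.012 ]
277 265 [0.4546 0.1031 0.012 ]
248 306 [0.3734 0.157  0.012 ]
161 222 [0.5167 0.2998 0.123 ]
214 261 [0.4392 0.1783 0.227 ]
```

View pics/z0.png

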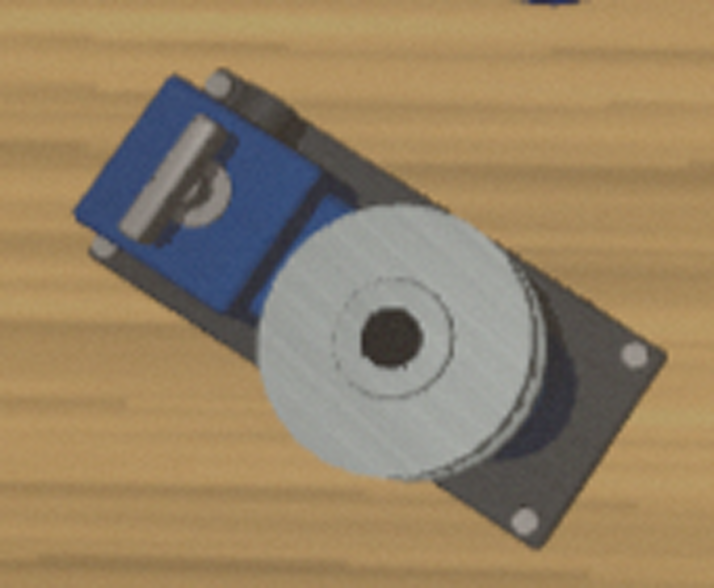

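```bash
python3 - <<'E'
import pickle,cv2
from h import *
c=pickle.load(open("c0.pkl","rb"))["top"]
S=10;x0,y0=130,185
im=cv2.resize(c["image"][y0:y0+60,x0:x0+80,::-1],None,fx=S,fy=S,interpolation=cv2.INTER_CUBIC)
raw=im.copy()
def Z(u,v): return unproj(c,120+u/4.2-.4,180+v/4.2-.4,0.123)
E=np.array([Z(203,115),Z(120,228)]);d=E[0]-E[1];print("left edge",E.round(4),np.linalg.norm(d),np.degrees(np.arctan2(d[1],d[0])))
# pulley center
p=unproj(c,120+396/4.2-.4,180+342/4.2-.4,0.227); print("pulley rim c",p)
h=unproj(c,120+393/4.2-.4,180+338/4.2-.4,0.233); print("hub",h)
a=np.degrees(np.arctan2(d[1],d[0]))
ax=d[:2]/np.linalg.norm(d[:2]); n=np.array([-ax[1],ax[0]])
if n@ (p[:2]-E[0][:2])<0:n=-n
ctr=E.mean(0)[:2]+n*.006
print("ctr",ctr,"dist to ram",np.linalg.norm(ctr-h[:2]),"dir",np.degrees(np.arctan2(*(h[:2]-ctr)[::-1])), "bar",a)
for z in(.123,.103):
    pts=[proj(c,[*(ctr+ax*.03*s+n*.006*t),z]) for s,t in((1,1),(1,-1),(-1,-1),(-1,1))]
    pts=((np.array(pts)-[x0,y0]+.5)*S).astype(int)
    cv2.polylines(im,[pts],True,(0,255,0) if z>.11 else (0,0,255),1)
# block edges at z=.085
cv2.imwrite("pics/z1.png",im)
cv2.imwrite("pics/z1r.png",raw)
E
```

```text
left edge [[0.544  0.2895 0.123 ]
 [0.495  0.3209 0.123 ]] 0.058204596720060404 -32.64975352375558
pulley rim c [0.43914293 0.1784998  0.227     ]
hub [0.43998006 0.1782656  0.233     ]
ctr [0.51625451 0.30013142] dist to ram 0.14376741950291985 dir -122.04198803713017 bar -32.64975352375558
```

View pics/z1.png

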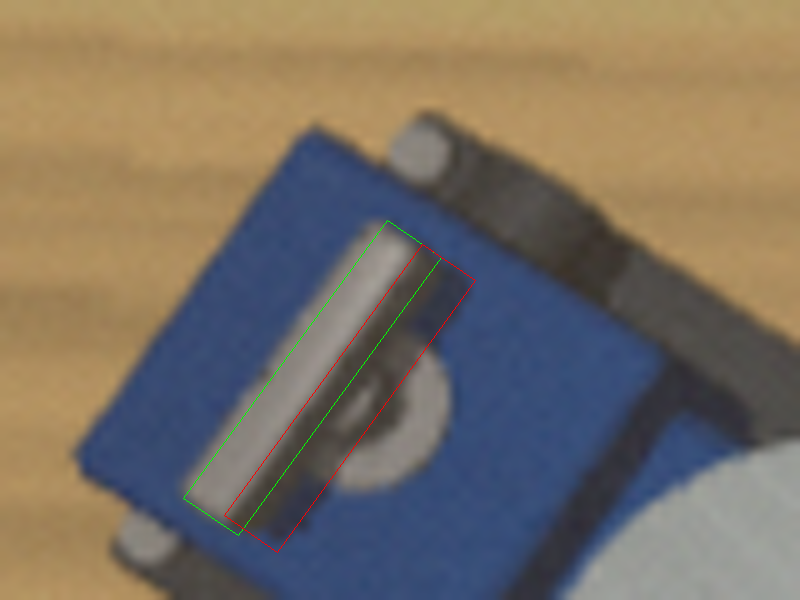

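```bash
cat > g.py <<'E'
from h import *
def go(o,p,ydeg):
    M=R.from_rotvec(o["tcp_rot"]); A=M.as_matrix()
    print("toolx",A[:,0].round(3),"tooly",A[:,1].round(3))
    print("shift tool axes",(A.T@(np.array(p)-o["eef_pos"])).round(4))
    y=np.array([np.cos(np.radians(ydeg)),np.sin(np.radians(ydeg)),0]);z=np.array([0,0,-1.])
    for s in(1,-1):
        T=np.c_[np.cross(s*y,z),s*y,z]; print("turn",np.degrees((M.inv()*R.from_matrix(T)).as_rotvec()).round(2))
E
python3 - <<'E'
from bench import r
from g import *
o=r.observe(); go(o,[.5187,.304,.29],57.5); go(o,[.5187,.304,.097],57.5)
from h import *
import pickle
c=pickle.load(open("c0.pkl","rb"))["top"]
print(unproj(c,28,228,.16),unproj(c,72,243,0))
E
```

```text
toolx [-0.907  0.42   0.   ] tooly [ 0.42   0.907 -0.001]
shift tool axes [-0.3429 -0.1307 -0.0592]
turn [-0.08  0.    7.65]
turn [-0.0000e+00 -1.2000e-01 -1.7235e+02]
toolx [-0.907  0.42   0.   ] tooly [ 0.42   0.907 -0.001]
shift tool axes [-0.3429 -0.1304  0.1338]
turn [-0.08  0.    7.65]
turn [-0.0000e+00 -1.2000e-01 -1.7235e+02]
[0.49545435 0.51000724 0.16      ] [0.49228781 0.51937657 0.        ]
```

>>> jog_arm --steps '[[[0,0,-0.06],[0,0,0],0.4],[[0,0,-0.06],[0,0,0],0.4],[[-0.03,-0.012,-0.06],[0,0,7.6],0.4],[[-0.065,-0.025,-0.06],[0,0,7.6],0.4],[[-0.1,-0.038,-0.06],[0,0,7.6],0.4],[[-0.14,-0.053,-0.06],[0,0,7.6],0.4],[[-0.18,-0.068,-0.06],[0,0,7.6],0.4],[[-0.22,-0.084,-0.06],[0,0,7.6],0.4],[[-0.255,-0.097,-0.06],[0,0,7.6],0.4],[[-0.28,-0.107,-0.06],[0,0,7.6],0.4]]' --force 30

```text
time_s: 0.93
eef_pos: [0.4737, 0.3495, 0.2911]
tcp_rot: [0.88, 3.015, -0.001]
contact_force: [-0.6, 0.2, 0.1]
width: 0.599
```

```bash
python3 - <<'E'
from bench import r
from g import *
o=r.observe(); print(o["eef_pos"],o["width"],o["contact_force"]);go(o,[.5187,.304,.25],57.5)
E
```

```text
[0.47368024 0.34950572 0.29105049] 0.5990734420697663 [-0.62945613  0.23514693  0.14330574]
toolx [-0.843  0.538 -0.001] tooly [ 0.538  0.843 -0.001]
shift tool axes [-0.0624 -0.0141  0.0411]
turn [-0.04  0.03 -0.04]
turn [5.0000e-02 6.0000e-02 1.7996e+02]
```

>>> jog_arm --steps '[[[-0.03,-0.007,0.0],[0,0,0],0.5],[[-0.062,-0.014,0.0],[0,0,0],0.5],[[-0.062,-0.014,0.04],[0,0,0],0.5],[[-0.062,-0.014,0.08],[0,0,0],0.5],[[-0.062,-0.014,0.12],[0,0,0],0.5],[[-0.062,-0.014,0.14],[0,0,0],0.5],[[-0.062,-0.014,0.14],[0,0,0],0.5]]'

```text
time_s: 1.52
eef_pos: [0.5132, 0.3051, 0.1458]
tcp_rot: [-0.876, -3.009, 0.011]
contact_force: [-1.0, -0.7, -0.6]
width: 0.498
```

```bash
python3 - <<'E'
from bench import r,eyes
from g import *
o=r.observe(); print(o["eef_pos"],o["width"],o["contact_force"]);go(o,[.5187,.304,.097],57.5)
a=eyes.read_camera("top");b=eyes.read_camera("side")
print(proj(b,[.5187,.304,.15]))
A=cv2.resize(a["image"][160:320,90:300],None,fx=3.8,fy=3.8);cv2.imwrite("pics/a1.png",A[:,:,::-1])
cv2.imwrite("pics/b1.png",cv2.resize(b["image"][80:280,130:330],None,fx=3,fy=3)[:,:,::-1])
E
```

```text
[0.51322882 0.30509361 0.14584697] 0.4978065923494798 [-0.958246  -0.7123394 -0.6062486]
toolx [-0.844  0.537  0.005] tooly [ 0.537  0.844 -0.009]
shift tool axes [-0.0054  0.0025  0.0488]
turn [-0.51 -0.27  0.02]
turn [   0.43   -0.81 -179.97]
[255.85182547 147.84040149]
```

View pics/a1.png

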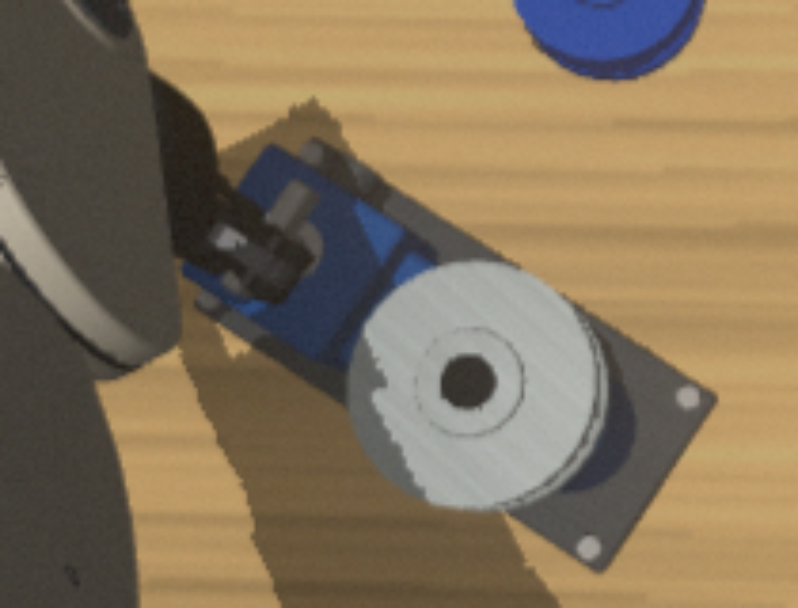

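View pics/b1.png

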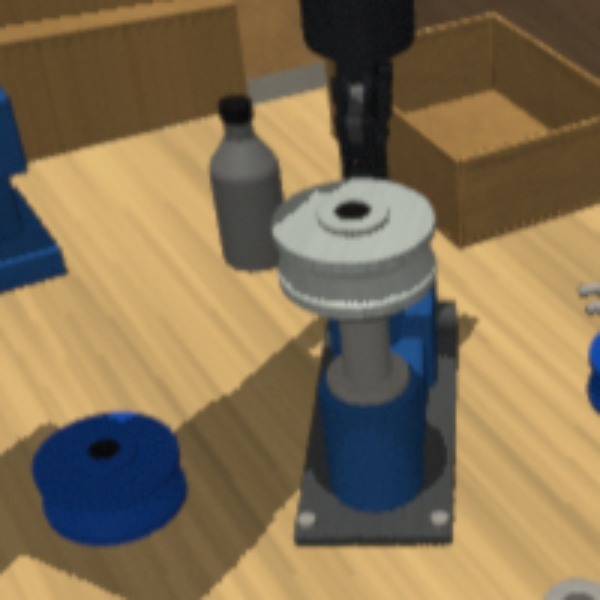

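```bash
python3 - <<'E'
from bench import r,eyes
from g import *
o=r.observe(); print(o["eef_pos"],o["time_s"],o["joint_velocities"]);go(o,[.5187,.304,.12],57.5)
b=eyes.read_camera("top")
for z in(.146,.165):print(z,(proj(b,[.5187,.304,z])-[90,160])*3.8)
E
```

```text
[0.5164005  0.3071497  0.15101587] 1.6167 [ 0.00077893 -0.04128122 -0.0330106  -0.0013114   0.00146465 -0.00095765]
toolx [-0.844  0.537  0.001] tooly [ 0.537  0.844 -0.001]
shift tool axes [-0.0037 -0.0014  0.031 ]
turn [-0.08 -0.04  0.05]
turn [ 7.0000e-02 -1.2000e-01 -1.7995e+02]
0.146 [243.80426489 221.69463029]
0.165 [228.69526739 213.48590157]
```

```bash
python3 - <<'E'
from bench import r,eyes
from g import *
o=r.observe()
b=eyes.read_camera("top")
im=cv2.resize(b["image"][190:260,120:200,::-1],None,fx=8,fy=8,interpolation=cv2.INTER_CUBIC)
A=R.from_rotvec(o["tcp_rot"]).as_matrix()
P=lambda p:tuple(((proj(b,p)-[120,190]+.5)*8).astype(int).tolist())
for s,col in((-1,(0,255,0)),(1,(0,0,255))):
  for y in (.021,.036):
    cv2.line(im,P(o["eef_pos"]+A@[.011,s*y,-.005]),P(o["eef_pos"]+A@[-.011,s*y,-.005]),col,2)
c=np.array([.5187,.304]);ax=np.array([np.cos(np.radians(-32.3)),np.sin(np.radians(-32.3))]);n=np.array([-ax[1],ax[0]])
pts=np.array([P([*(c+ax*.03*s+n*.006*t),.123]) for s,t in((1,1),(1,-1),(-1,-1),(-1,1))])
cv2.polylines(im,[pts],True,(0,255,255),1)
cv2.imwrite("pics/a2.png",im)
E
```

```text
(no output)
```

View pics/a2.png

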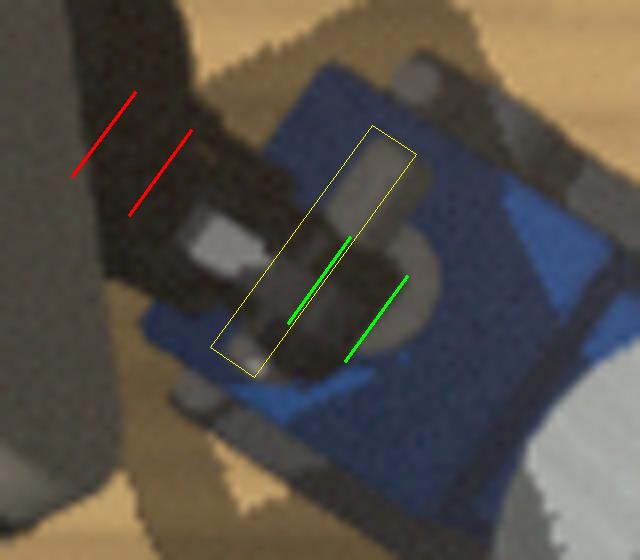

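>>> jog_arm --steps '[[[-0.004,-0.001,0.02],[0,0,0],0.5],[[-0.004,-0.001,0.04],[0,0,0],0.5],[[-0.004,-0.001,0.054],[0,0,0],0.5],[[-0.004,-0.001,0.054],[0,0,0],0.6],[[-0.004,-0.001,0.054],[0,0,0],0.7]]'

```text
time_s: 2.13
eef_pos: [0.5201, 0.3047, 0.0987]
tcp_rot: [0.877, 3.015, 0.002]
contact_force: [-0.3, -0.3, 0.4]
width: 0.303
```

```bash
python3 - <<'E'
from bench import r
o=r.observe(); print(o["eef_pos"],o["width"],o["contact_force"],o["wrist_torque"])
E
```

```text
[0.5201014  0.30474519 0.09870397] 0.30337046667064643 [-0.30643226 -0.33750181  0.42749272] [ 0.03421432 -0.05522784  0.00857895]
```

No contact, so I'm closing gently on the bar.

>>> jog_arm --steps '[[[0,0,0],[0,0,0],0.75],[[0,0,0],[0,0,0],0.78],[[0,0,0],[0,0,0],0.8],[[0,0,0],[0,0,0],0.82],[[0,0,0],[0,0,0],0.84],[[0,0,0],[0,0,0],0.86]]' --force 20

```text
time_s: 2.63
eef_pos: [0.5189, 0.3032, 0.0986]
tcp_rot: [-0.877, -3.016, 0.003]
contact_force: [-4.2, -6.8, 6.0]
width: 0.166
```

```bash
python3 - <<'E'
from bench import r
from g import *
o=r.observe(); print(o["eef_pos"],o["width"],o["contact_force"],o["wrist_torque"])
print("tool force",R.from_rotvec(o["tcp_rot"]).as_matrix().T@o["contact_force"])
E
```

```text
[0.51892154 0.30321921 0.09860921] 0.16551946247571422 [-4.1721311  -6.78412028  6.03505219] [-1.17325753  0.66382535  0.00968461]
tool force [-0.11846875 -7.97443709 -6.0205597 ]
```

>>> jog_arm --steps '[[[0,-0.002,0],[0,0,0],0.86],[[0,-0.002,0],[0,0,0],0.86],[[0,-0.002,0],[0,0,0],0.9],[[0,-0.002,0],[0,0,0],0.95],[[0,-0.002,0],[0,0,0],0.95]]'

```text
time_s: 3.05
eef_pos: [0.5189, 0.3031, 0.0986]
tcp_rot: [0.877, 3.015, 0.002]
contact_force: [-2.0, -0.3, 7.2]
width: 0.166
```

```bash
python3 - <<'E'
from bench import r
from g import *
o=r.observe(); print(o["eef_pos"],o["width"],o["contact_force"],o["wrist_torque"])
print("tool force",R.from_rotvec(o["tcp_rot"]).as_matrix().T@o["contact_force"])
E
```

```text
[0.51892094 0.30307869 0.09862962] 0.1655081976606253 [-1.98457281 -0.33060476  7.21392061] [-0.18051933  0.38983105 -0.00853022]
tool force [ 1.49176936 -1.33232851 -7.21720197]
```

>>> jog_arm --steps '[[[0,0,0],[0,0,-4],0.95],[[0,0,0],[0,0,-8],0.95],[[0,0,0],[0,0,-12],0.95],[[0,0,0],[0,0,-16],0.95],[[0,0,0],[0,0,-20],0.95],[[0,0,0],[0,0,-20],0.95]]'

```text
time_s: 3.55
eef_pos: [0.5196, 0.3032, 0.0986]
tcp_rot: [0.335, 3.121, 0.003]
contact_force: [-0.6, -0.9, 5.0]
width: 0.165
```

```bash
python3 - <<'E'
from bench import r
from g import *
o=r.observe(); print(o["eef_pos"],o["width"],o["contact_force"],o["wrist_torque"])
A=R.from_rotvec(o["tcp_rot"]).as_matrix();print("tool force",A.T@o["contact_force"],np.degrees(np.arctan2(A[1,1],A[0,1])))
E
```

```text
[0.51956392 0.30319514 0.09859628] 0.1651843107733252 [-0.6187393  -0.8523824   4.96223032] [-0.12425452  0.01156798 -0.12194901]
tool force [ 0.41200666 -0.95452768 -4.96510335] 77.74224016454124
```

>>> jog_arm --steps '[[[0,0,0],[0,0,-4],0.95],[[0,0,0],[0,0,-8],0.95],[[0,0,0],[0,0,-12],0.95],[[0,0,0],[0,0,-16],0.95],[[0,0,0],[0,0,-20],0.95],[[0,0,0],[0,0,-23],0.95],[[0,0,0],[0,0,-23],0.95]]'

```text
time_s: 4.13
eef_pos: [0.5196, 0.3037, 0.0986]
tcp_rot: [-0.291, 3.125, 0.003]
contact_force: [-1.1, 1.9, 5.8]
width: 0.169
```

```bash
python3 - <<'E'
from bench import r,eyes
from g import *
o=r.observe(); print(o["eef_pos"],o["width"],o["contact_force"],o["wrist_torque"])
A=R.from_rotvec(o["tcp_rot"]).as_matrix();print("tool force",A.T@o["contact_force"],np.degrees(np.arctan2(A[1,1],A[0,1])))
b=eyes.read_camera("side")
cv2.imwrite("pics/b2.png",cv2.resize(b["image"][80:280,130:330],None,fx=3,fy=3)[:,:,::-1])
E
```

```text
[0.51959257 0.30367627 0.09862184] 0.16909864156119356 [-1.06950432  1.94922598  5.78944779] [ 0.33989159  0.04330201 -0.12798752]
tool force [ 0.67219512  2.1222139  -5.78838397] 100.64389578696824
```

View pics/b2.png

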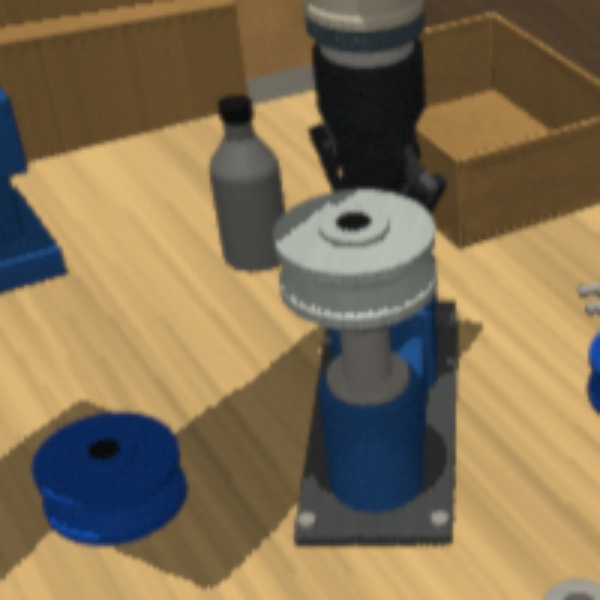

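The side view shows the pulley sinking level: its hub moved from row 210 to row 222 in the crop. Now I'll release the bar and lift straight up.

>>> jog_arm --steps '[[[0,0,0],[0,0,0],0.8],[[0,0,0],[0,0,0],0.6],[[0,0,0],[0,0,0],0.5],[[0,0,0],[0,0,0],0.5],[[0,0,-0.01],[0,0,0],0.5],[[0,0,-0.03],[0,0,0],0.5],[[0,0,-0.06],[0,0,0],0.5],[[0,0,-0.1],[0,0,0],0.5],[[0,0,-0.14],[0,0,0],0.5],[[0,0,-0.18],[0,0,0],0.5]]'

```text
time_s: 5.02
eef_pos: [0.5179, 0.3023, 0.2796]
tcp_rot: [0.288, -3.128, 0.0]
contact_force: [2.0, 1.0, 0.1]
width: 0.497
```

>>> jog_arm --steps '[[[0,0,-0.02],[0,0,0],0.5],[[0,0.03,-0.02],[0,0,0],0.5],[[0,0.06,-0.02],[0,0,0],0.5],[[0,0.09,-0.02],[0,0,0],0.5],[[0,0.12,-0.02],[0,0,0],0.5],[[0,0.15,-0.02],[0,0,0],0.5],[[0,0.18,-0.02],[0,0,0],0.5],[[0,0.2,-0.02],[0,0,0],0.5],[[0,0.2,-0.02],[0,0,0],0.5],[[0,0.2,-0.02],[0,0,0],0.5]]'

```text
time_s: 5.85
eef_pos: [0.4811, 0.4998, 0.2974]
tcp_rot: [0.291, -3.128, 0.001]
contact_force: [-0.1, -0.6, 0.8]
width: 0.498
```

>>> jog_arm --steps '[[[0,0,0],[0,0,0],0.5],[[0,0,0],[0,0,0],0.5],[[0,0,0],[0,0,0],0.5],[[0,0,0],[0,0,0],0.5],[[0,0,0],[0,0,0],0.5],[[0,0,0],[0,0,0],0.5],[[0,0,0],[0,0,0],0.5],[[0,0,0],[0,0,0],0.5],[[0,0,0],[0,0,0],0.5],[[0,0,0],[0,0,0],0.5]]'

```text
time_s: 6.68
eef_pos: [0.4817, 0.4992, 0.2973]
tcp_rot: [0.289, -3.128, 0.0]
contact_force: [-1.3, -0.3, 0.5]
width: 0.499
```

>>> jog_arm --steps '[[[0,0,0],[0,0,0],0.5],[[0,0,0],[0,0,0],0.5],[[0,0,0],[0,0,0],0.5],[[0,0,0],[0,0,0],0.5],[[0,0,0],[0,0,0],0.5],[[0,0,0],[0,0,0],0.5],[[0,0,0],[0,0,0],0.5],[[0,0,0],[0,0,0],0.5],[[0,0,0],[0,0,0],0.5],[[0,0,0],[0,0,0],0.5]]'

```text
time_s: 7.52
eef_pos: [0.4817, 0.4992, 0.2973]
tcp_rot: [-0.289, 3.128, 0.0]
contact_force: [-0.2, -1.1, -0.3]
width: 0.506
```

>>> jog_arm --steps '[[[0,0,0],[0,0,0],0.5],[[0,0,0],[0,0,0],0.5],[[0,0,0],[0,0,0],0.5],[[0,0,0],[0,0,0],0.5],[[0,0,0],[0,0,0],0.5],[[0,0,0],[0,0,0],0.5],[[0,0,0],[0,0,0],0.5],[[0,0,0],[0,0,0],0.5],[[0,0,0],[0,0,0],0.5],[[0,0,0],[0,0,0],0.5]]'

```text
time_s: 8.35
eef_pos: [0.4817, 0.4992, 0.2973]
tcp_rot: [0.289, -3.128, 0.0]
contact_force: [0.6, 0.1, 0.4]
width: 0.503
```

```bash
cat > s.py <<'E'
import sys
from bench import r,eyes
from g import *
k=sys.argv[1]
a=eyes.read_camera("top");b=eyes.read_camera("side")
cv2.imwrite(f"pics/top{k}.png",a["image"][:,:,::-1])
m=b["image"][80:280,130:330,::-1];m=cv2.resize(m,None,fx=3,fy=3);
for z,col in((.046+.127,(0,255,0)),(.233,(0,0,255))):
    u=(proj(b,[.440,.1783,z])-[130,80]+.5)*3; cv2.circle(m,tuple(u.astype(int).tolist()),4,col,-1)
cv2.imwrite(f"pics/side{k}.png",m)
o=r.observe();print(o["time_s"],o["eef_pos"],o["contact_force"])
E
python3 s.py 3
```

```text
8.45 [0.48172381 0.49919784 0.29731188] [-0.24199855  0.0157458  -0.48267949]
```

View pics/side3.png

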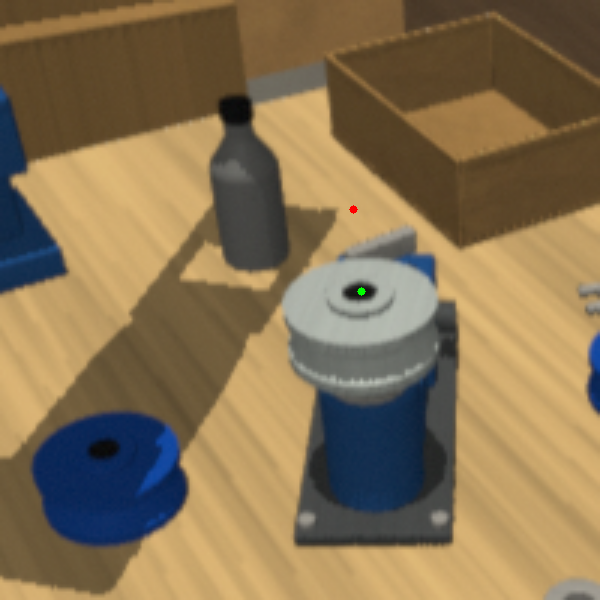

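View pics/top3.png

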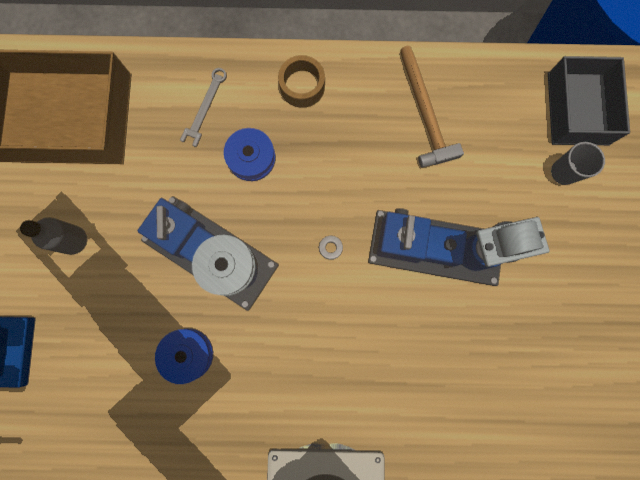

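The pulley's hub sits on the predicted fully-down mark, the green dot at (361,291). The T-bar has turned, and the block is still at (515,240). I'll wait a little longer and check that nothing is still moving.

>>> jog_arm --steps '[[[0,0,0],[0,0,0],0.5],[[0,0,0],[0,0,0],0.5],[[0,0,0],[0,0,0],0.5],[[0,0,0],[0,0,0],0.5],[[0,0,0],[0,0,0],0.5],[[0,0,0],[0,0,0],0.5],[[0,0,0],[0,0,0],0.5],[[0,0,0],[0,0,0],0.5],[[0,0,0],[0,0,0],0.5],[[0,0,0],[0,0,0],0.5]]'

```text
time_s: 9.28
eef_pos: [0.4817, 0.4992, 0.2973]
tcp_rot: [-0.289, 3.128, -0.0]
contact_force: [-0.2, -0.6, 0.2]
width: 0.501
```

```bash
python3 s.py 4; python3 - <<'E'
import cv2,numpy as np
for n in("top","side"):
    a,b=[cv2.imread(f"pics/{n}{k}.png").astype(int) for k in(3,4)]
    print(n,np.abs(a-b).max(),np.abs(a-b).mean())
a,b=[cv2.imread(f"pics/top{k}.png")[200:290,360:560].astype(int) for k in(0,4)]; print("block area diff",np.abs(a-b).max(),np.abs(a-b).mean())
E
```

```text
9.3833 [0.48170509 0.49917227 0.2972837 ] [1.80148472e-04 5.01030454e-01 4.13701984e-01]
top 24 1.8914040798611111
side 12 0.6821361111111112
block area diff 14 3.648351851851852
```

Only camera noise differs between the two pictures, so everything is at rest. Handing in.

```bash
python3 -c "
from bench import r
print(r.finish_job())"
```

```text
the job is handed in; nothing more can be done
None
```

The pulley is down: I opened its jack's release valve, let the ram sink by itself, and handed the job in at about 9.4 s.

- **Valve:** I gripped the T-bar, centred the gripper using the contact force, and turned it anticlockwise by about 43°. That puts the valve at about 0.75 to 0.85 rad. I then let go, lifted straight up and moved clear.
- **Pulley:** in the last side picture its hub sits where it should with the ram fully down (underside at 127 mm), and it looks flat. Two pairs of pictures 0.9 s apart differ only by camera noise, so it is at rest.
- **Bearing block:** in the top picture it looks the same as at the start, apart from camera noise, and it is still up on its jack.
- **Arm:** it is clear of everything, with forces at noise level.

The images alone left the bar's position uncertain by about 3 mm across its width. The contact force while gripping settled it, and no check failed. The valve angle comes from the measured turn of the gripper, because there is no direct reading of the joint.

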